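Slacken the throwing gauge's knurled wheel and swing its arm off the pot

ROBOT

A 6-joint arm with a two-finger parallel gripper is mounted at the origin on the work surface. World frame = base frame: x ahead of the robot, y to its left, z up, the work surface at z = 0. Lengths are in m, angles in rad, forces in N, time in s.
With the tool pointing down it reaches from about 0.3 to 0.85 m from the base axis. Payload 5.4 kg.
Tool frame: the origin (TCP) lies on the centre line of the jaws, within the pads' length; the fingertips stand 8 mm ahead of it and the grasp point (between the pads) lies 11 mm behind it (nose_length is the distance from the TCP to the fingertips, in m); z points along the fingers, y is the line along which they close (so a half turn about z gives the same grasp; the last joint's range is limited). The gripper opens to 85 mm and grips with 20 to 120 N. Pads are 22 mm wide; open, the fingers measure 114 mm over their backs; the gripper's body (76 mm by 85 mm) begins 54 mm behind the grasp point. The pads swing forward as they close: fully open they stand 13 mm farther back than shut.
Start: joints at [0.97, 0.158, 1.597, -0, 1.386, -0.21], TCP at [0.219, 0.532, 0.239] pointing down, gripper open.
Joint ranges: [-2.91, 2.91], [-0.94, 2.29], [0.18, 2.7], [-1.29, 4.43], [0.17, 2.64], [-3, 3]. Speed limits (rad/s): [2.57, 2.57, 3.14, 3.14, 3.14, 3.14].

INTERFACE

Orientations are given as [roll, pitch, yaw] about the fixed x, y, z axes, in that order (R = Rz(yaw) Ry(pitch) Rx(roll)).
In Python, from rig import * gives the robot as it stands.
- The arm moves only by the tool move_arm, never from a script. Its argument "series" is a list of rows, each a list of 6 numbers: the shift along the world's x, y, z in m, then the turn, a rotation vector about the world's x, y, z in degrees. A call has 1 to 8 rows; each row is the pose to reach, as a shift and turn from the pose commanded when the call began; what a row does not reach only later rows make up. A row lasts 1/10 s, in which the tool goes at most 50 mm and 8.59 degrees, less where a joint would pass 70% of its speed; a pose out of reach is approached as far as the arm can. A call with a gripper value outside its range is refused whole. "jaw" is the finger opening in m, from 0 to 0.0854, set as the call begins (left out, the last holds). The fingers move at their own pace and stop on an object; "grip_force" is the grip in N (left out, the last holds). Time passes only in rows, so rows that repeat a pose let the fingers close. It gives the time, the measured TCP pose, the force, the opening and the grip force at its end, in the units of the state.
- observe(): the state, without advancing time (a new reading comes with each control period).
- get_image(name): name is "scene" or "top"; returns a dict with "frame" (384x512x3 uint8, red, green, blue), "fx", "fy", "cx", "cy" (pixels), "cam_to_world" (4x4, takes a point from camera to world coordinates). Camera axes: x right, y down, z forward; pixel columns grow to the right and rows downward; lengths in m; the calibration is good to about 2 mm. A picture is of the moment at which its call begins. There is no depth.
- job_done(): hands the job in; it is judged then, once.
The state is a dict: "clock": time; "joint_pos": joint angles; "joint_velocities": joint speeds; "joint_efforts": joint torques, N m; "tcp_pos": TCP position; "eef_rot": TCP orientation; "force": force on the tool from outside, world axes, zero at the start; "wrist_torque": the same for the moment, N m; "grip_width": finger opening in m; "grasp_force": force on a finger pad.
Only numpy, scipy, OpenCV 4.12 (cv2) and the standard library are available. Lean on these libraries where they do the work, as an engineer would, in place of code of your own. Each camera call takes 0.05 s, during which the arm holds its last target. There are 200 camera calls.

TASK

The throwing gauge's arm points at the finished pot and is locked by the big knurled wheel on top, which someone has already begun to slacken. With a fingertip on the knurled rim, roll the wheel counter-clockwise (seen from above) until its white line has come round to the spindle's nose for the second time, and leave the line at the nose; only then push the arm with a fingertip, away from the pot, round to its park stop. Grip nothing, lift nothing, and leave the pot and everything else on the bench where they stand.

Things in the scene. Friction and masses are not known exactly. Their poses are not given: they have to be found in the camera images.
- gauge: the throwing gauge's fixed cast base, a 156 mm disc screwed to the bench with an upright post; origin at the centre of its underside, on the upright axis that wheel, arm and post share. Its +y is the direction of the spindle's nose, and about that of the pot.
- lock_wheel (a joint): angle of the knurled locking wheel, rad, growing counter-clockwise seen from above (slackening). 0 = fully tight, white line at the spindle's nose; it starts between 1.2 and 3.2, the line already past the nose. The line is back at the nose for the first time at 6.28 and for the second time at 12.57. It turns with light friction (0.06 N m, about 1.5 N at the rim), stays where it is left, and does not rise.
- wheel_mid (a point): point on the wheel's axis at half its height, 138 mm above the bench. The wheel is dark steel, 93 mm across its 30 upright ribs (too wide to grip), 24 mm thick, from 126 to 150 mm above the bench. A 24 mm spindle end stands 9 mm out of its middle.
- wheel_line (a point): middle of the white line on the wheel's top face, 34 mm from the axis; it goes round with the wheel.
- spindle_nose (a point): tip of the nose on the fixed spindle end in the middle of the wheel's top, 26 mm from the axis and 159 mm above the bench: the fixed mark to which the white line is brought.
- swing_arm (a joint): angle of the arm about the post, rad, growing counter-clockwise seen from above. 0 = the arm lies along the gauge's +y; it starts between 0 and 0.2 and meets its park stop (the pin on the base) at 1.5, nearly along the gauge's -x. It counts as moved once past 0.35. Stiff hinge (0.2 N m, about 1.5 N at the push point); it stays where it is left.
- bar_push (a point): point on the centre line of the arm's steel bar, 130 mm from the axis, 89 mm above the bench, a good place to push. The bar is 13 mm wide and 16 mm high (81 to 97 mm above the bench), below the wheel, and ends in a brass point 162 mm from the axis.
- pot_mid (a point): centre of the terracotta pot, loose, 110 mm high, 100 mm across at its widest, standing about 20 mm beyond the arm's point.
- glaze_jar: loose glass jar, 60 mm across, 85 mm high; origin under its centre. A bystander.
- slip_cup: loose ceramic cup, 68 mm across, 75 mm high; origin under its centre. A bystander.
- rib: loose flat wooden rib, 100 by 50 by 8 mm, lying low under the arm's sweep; origin under its centre. A bystander.
- glaze_brush: loose brush lying on the bench; origin under it. A bystander.
- trim_tool: loose loop tool, 165 mm long, 12 mm high, lying on the bench; origin under the middle of its wooden handle. A bystander.
- test_bowl: loose terracotta bowl, 100 mm across, 45 mm high; origin under its centre. A bystander.
- foot_ring: loose white ceramic ring, 70 mm across, 16 mm high; origin under its centre. A bystander.
Things that resemble listed ones, but are neither listed nor needed, are in the scene too. Of the things shaped like the gauge, the dark steel one is meant.

How it is judged:
On the way, in this order (a step that is already met when the one before it is completed fails the run):
1. the wheel has been slackened until its line is at the nose for the second time (value of joint lock_wheel between 12.07 and 13.07 rad), for 0.2 s.
2. the arm has been swung to its park stop (value of joint swing_arm above 1.35 rad), for 0.2 s.
At the end, for the whole second after the job is handed in: the wheel stands at its second return of the line to the nose (12.57 rad, within 0.5 rad), the arm is at its park stop (over 1.35 rad of 1.5), both at rest; the pot upright and within 20 mm of its place, the other things within 40 mm of theirs (all of step 1 and value of joint swing_arm above 1.35 rad and velocity of joint lock_wheel between -0.1 and 0.1 rad/s and distance of pot_mid from where it was at the start of the episode below 0.02 m and angle between pot's own z axis and vertical below 0.1 rad and distance of each of glaze_jar, slip_cup, rib, glaze_brush, trim_tool, test_bowl, foot_ring from where it was at the start of the episode below 0.04 m); the robot touches nothing.
It fails at once if the arm is moved while the wheel is still short of its second turn (value of joint lock_wheel below 12.07 rad and value of joint swing_arm above 0.35 rad).
It fails at once if the wheel is unscrewed a good part of a turn too far (value of joint lock_wheel above 14.6 rad).
It fails at once if the pot is lifted, knocked or shifted (distance of pot_mid from where it was at the start of the episode above 0.02 m or angle between pot's own z axis and vertical above 0.25 rad).
It fails at once if a bystander is lifted or shifted (distance of any of glaze_jar, slip_cup, rib, glaze_brush, trim_tool, test_bowl, foot_ring from where it was at the start of the episode above 0.04 m).
It also fails if it takes over 72 s, if anything falls off the work surface, if the arm or the gripper's body presses on something with over 40 N, if the wrist force passes 120 N, or if a joint passes its speed limit or range.

## Working session

There is one attempt and no reset: what is moved stays moved. The work goes in short steps, Python scripts to look and compute and a tool call to move; the robot and the scene stay as the last step left them, time stands still between calls to the robot, and variables do not carry over. Pictures are saved under pics/ and viewed, at most 10 in all, crops included, and the job is handed in when it is done.

Besides the shell and the picture viewer there is one more tool, called after ">>>" by a JSON object that holds its "api" and its "payload", one argument or row to a line. move_arm: Moves the arm, as the interface text tells. Its arguments: {"type":"object","properties":{"series":{"type":"array","items":{"type":"array","items":{"type":"number"}}},"jaw":{"type":"number"},"grip_force":{"type":"number"}},"required":["series"]}

```bash
mkdir -p pics; python3 - <<'E'
from rig import *
import cv2,numpy as np
for n in("scene","top"):
    d=get_image(n); cv2.imwrite(f"pics/{n}0.png",cv2.resize(d["frame"][:,:,::-1],(800,600),interpolation=cv2.INTER_CUBIC))
    np.savez(f"{n}0.npz",**d); print(n,d["fx"],d["fy"],d["cx"],d["cy"],np.round(d["cam_to_world"],3).tolist())
s=observe();print(s)
E
```

```text
scene 424.4155799184514 424.4155799184514 255.07772363188656 193.18888298485467 [[-0.242, 0.741, -0.626, 1.208], [0.97, 0.189, -0.151, 0.13], [0.006, -0.644, -0.765, 1.009], [0.0, 0.0, 0.0, 1.0]]
top 346.4541163576165 346.4541163576165 257.49971440955244 189.05140937702203 [[-0.028, -0.993, 0.112, 0.342], [-1.0, 0.027, -0.013, -0.035], [0.01, -0.112, -0.994, 1.213], [0.0, 0.0, 0.0, 1.0]]
{'clock': 0.1, 'joint_pos': array([ 9.69917292e-01,  1.59006881e-01,  1.59812362e+00,  4.03033947e-05,
        1.38619620e+00, -2.10104896e-01]), 'joint_velocities': array([-0.00097315, -0.0012356 , -0.00326202, -0.00035965, -0.00154302,
        0.00018524]), 'joint_efforts': array([-6.40162289e-04, -3.96995687e+01, -3.32335103e+01, -3.40616916e-04,
        4.27104678e-03, -6.37381220e-06]), 'tcp_pos': array([0.21872371, 0.53120048, 0.23839496]), 'eef_rot': array([-3.13990500e+00, -4.00391462e-04,  2.75081074e+00]), 'force': array([-0.00077503, -0.09514328, -0.45435117]), 'wrist_torque': array([-0.0317162 ,  0.03790886, -0.03294129]), 'grasp_force': 0.0, 'grip_width': 0.08534745525981524}
```

View pics/scene0.png

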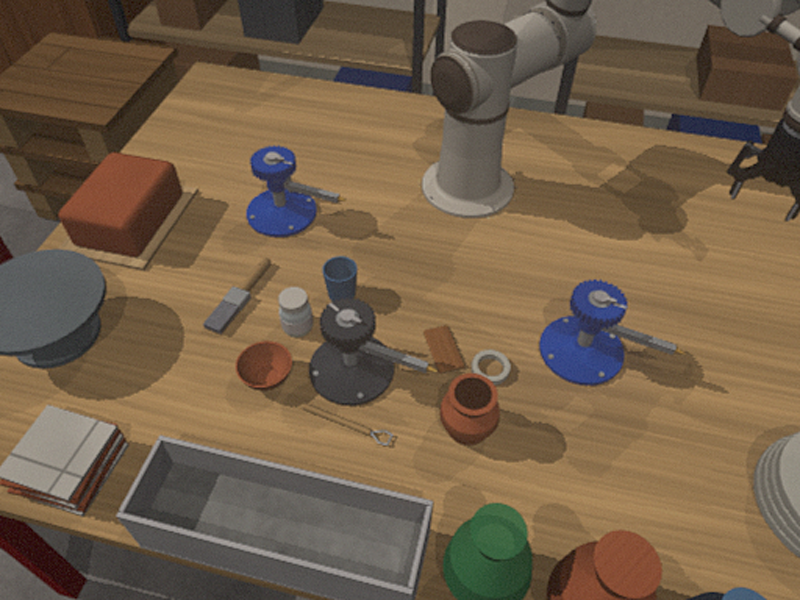

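View pics/top0.png

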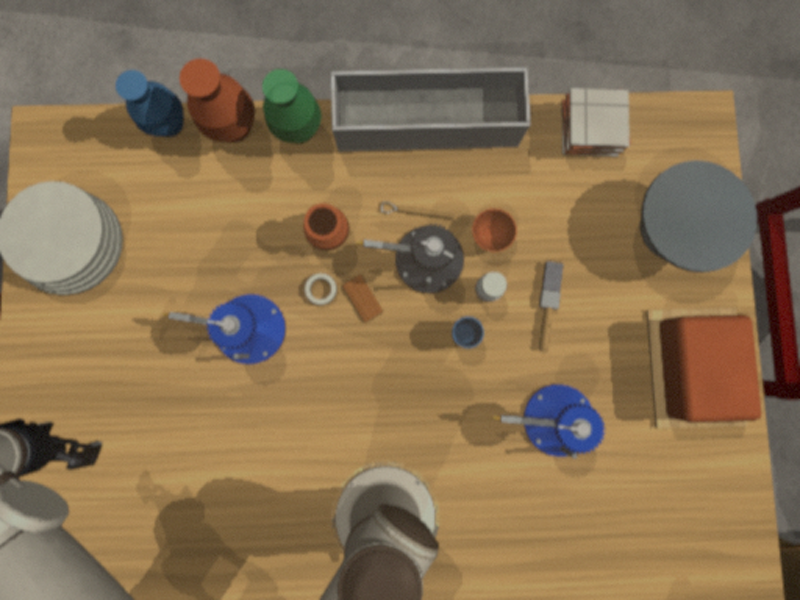

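```bash
python3 - <<'E'
import cv2,numpy as np
a=np.load("scene0.npz")["frame"][180:280,185:325,::-1]
b=np.load("top0.npz")["frame"][115:215,190:330,::-1]
f=lambda i:cv2.resize(i,None,fx=5,fy=5,interpolation=cv2.INTER_CUBIC)[:, :]
a=cv2.resize(a[:60,5:85],(800,600),interpolation=cv2.INTER_CUBIC) # scene crop x190..270,y180..240 x10
b=cv2.resize(b[10:70,35:115],(800,600),interpolation=cv2.INTER_CUBIC) # top x225..305,y125..185 x10
cv2.imwrite("pics/c1.png",cv2.convertScaleAbs(a,alpha=1.6));cv2.imwrite("pics/c2.png",cv2.convertScaleAbs(b,alpha=1.6))
E
```

```text
(no output)
```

View pics/c1.png

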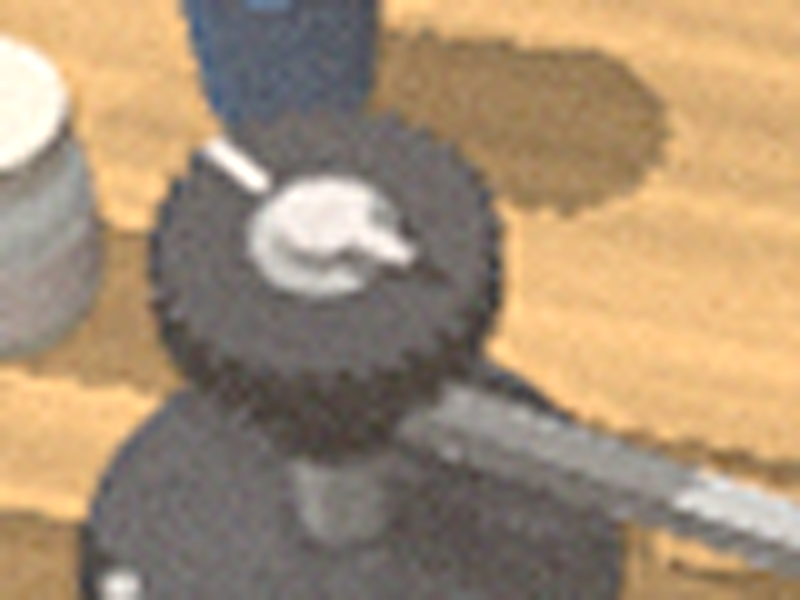

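View pics/c2.png

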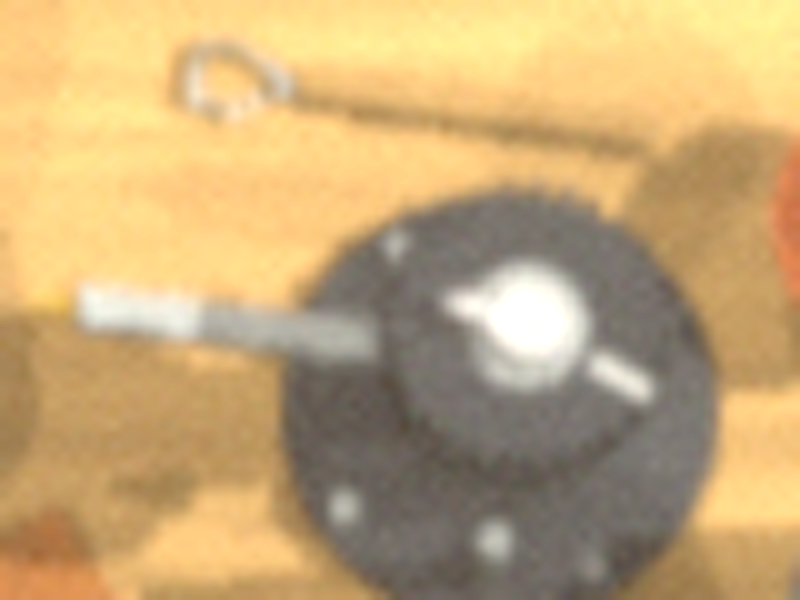

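```bash
cat >h.py <<'E'
import numpy as np,cv2
D={n:dict(np.load(f"{n}0.npz")) for n in("scene","top")}
def ray(n,u,v):
    d=D[n];T=d["cam_to_world"];r=T[:3,:3]@[(u-d["cx"])/d["fx"],(v-d["cy"])/d["fy"],1];return T[:3,3],r/np.linalg.norm(r)
def tri(p,q):
    A=0;b=0
    for n,x in(("scene",p),("top",q)):
        c,r=ray(n,*x);M=np.eye(3)-np.outer(r,r);A=A+M;b=b+M@c
    return np.linalg.solve(A,b)
def atz(n,x,z):
    c,r=ray(n,*x);return c+r*(z-c[2])/r[2]
def proj(n,P):
    d=D[n];T=d["cam_to_world"];c=T[:3,:3].T@(np.array(P)-T[:3,3]);return np.array([d["fx"]*c[0]/c[2]+d["cx"],d["fy"]*c[1]/c[2]+d["cy"]])
E
python3 - <<'E'
from h import *
s=lambda x,y:(189.5+x/10,179.5+y/10); t=lambda x,y:(224.5+x/10,124.5+y/10)
np.set_printoptions(precision=4,suppress=True)
for k,a,b,z in(("nose",(412,255),(445,302),.159),("line",(237,165),(622,377),.150),("spin",(325,205),(527,312),.159)):
    print(k,tri(s(*a),t(*b)),atz("scene",s(*a),z),atz("top",t(*b),z))
print("tip",atz("top",t(60,303),.089),"bar@",atz("top",t(80,305),.089),atz("top",t(370,340),.089),"loop",atz("top",t(235,80),.01))
w=.9375
for k,q,z in(("pot",(326,226),.11),("jar",(491,285),.085),("cup",(468,330),.075),("rib",(362,298),.008),("ring",(320,290),.016),("bowl",(495,229),.045)):
    print(k,atz("top",(q[0]*.64,q[1]*.64),z))
E
```

```text
nose [ 0.5665 -0.0883  0.1594] [ 0.5662 -0.0888  0.159 ] [ 0.5665 -0.0879  0.159 ]
line [ 0.543  -0.1431  0.1517] [ 0.5417 -0.1441  0.15  ] [ 0.5432 -0.1428  0.15  ]
spin [ 0.5613 -0.1129  0.166 ] [ 0.5559 -0.1152  0.159 ] [ 0.5627 -0.1132  0.159 ]
tip [0.5843 0.0356 0.089 ] bar@ [0.5835 0.029  0.089 ] [ 0.5693 -0.0663  0.089 ] loop [ 0.6805 -0.0232  0.01  ]
pot [0.6152 0.1045 0.11  ]
jar [ 0.4857 -0.2375  0.085 ]
cup [ 0.3929 -0.1864  0.075 ]
rib [0.4739 0.0391 0.008 ]
ring [0.4934 0.1316 0.016 ]
bowl [ 0.615  -0.2593  0.045 ]
```

The dark steel gauge is at scene (350,345) and top (430,258). The two blue ones, at scene (282,190) and (590,330), are decoys. The crops show it has the dark knurled wheel, with the nose toward the pot and the line about 160° past the nose. Next I approach with the jaws shut, turning the tool to the start azimuth of -60°.

>>> {"api": "move_arm", "payload": {
  "series": [
    [0.016, -0.03, 0, 0, 0, -8],
    [0.032, -0.06, 0, 0, 0, -16],
    [0.048, -0.09, 0, 0, 0, -24],
    [0.064, -0.12, 0, 0, 0, -32],
    [0.08, -0.15, 0, 0, 0, -40],
    [0.096, -0.18, 0, 0, 0, -48],
    [0.112, -0.21, 0, 0, 0, -56],
    [0.128, -0.24, 0, 0, 0, -64]
  ],
  "jaw": 0,
  "grip_force": 20
}}

```text
clock: 0.9
tcp_pos: [0.3472, 0.2903, 0.2389]
eef_rot: [-3.141, 0.0, 1.628]
force: [1.0, 0.5, 0.6]
grip_width: -0.0001
grasp_force: 0.0
```

>>> {"api": "move_arm", "payload": {
  "series": [
    [0.016, -0.03, 0, 0, 0, -8],
    [0.032, -0.06, 0, 0, 0, -16],
    [0.048, -0.09, 0, 0, 0, -24],
    [0.064, -0.12, 0, 0, 0, -32],
    [0.08, -0.15, 0, 0, 0, -40],
    [0.096, -0.18, 0, 0, 0, -48],
    [0.112, -0.21, 0, 0, 0, -56],
    [0.128, -0.24, 0, 0, 0, -64]
  ]
}}

```text
clock: 1.7
tcp_pos: [0.4752, 0.0503, 0.2389]
eef_rot: [-3.141, 0.0, 0.511]
force: [0.6, -0.1, -0.4]
grip_width: 0.0001
grasp_force: 0.0
```

>>> {"api": "move_arm", "payload": {
  "series": [
    [0.016, -0.03, 0, 0, 0, -8],
    [0.032, -0.06, 0, 0, 0, -16],
    [0.048, -0.09, 0, 0, 0, -24],
    [0.064, -0.12, 0, 0, 0, -32],
    [0.08, -0.15, 0, 0, 0, -40],
    [0.096, -0.18, 0, 0, 0, -48],
    [0.112, -0.21, 0, 0, 0, -56],
    [0.128, -0.24, 0, 0, 0, -64]
  ]
}}

```text
clock: 2.5
tcp_pos: [0.6033, -0.1895, 0.2386]
eef_rot: [3.142, 0.001, -0.606]
force: [-0.3, 0.7, -0.8]
grip_width: 0.0
grasp_force: 0.0
```

>>> {"api": "move_arm", "payload": {
  "series": [
    [0, 0, -0.03, 0, 0, -8],
    [0, 0, -0.06, 0, 0, -16],
    [0, 0, -0.09, 0, 0, -25.3],
    [0, 0, -0.106, 0, 0, -25.3],
    [-0.006, 0.012, -0.106, 0, 0, -25.3],
    [-0.0118, 0.0232, -0.106, 0, 0, -25.3],
    [-0.0118, 0.0232, -0.106, 0, 0, -25.3]
  ]
}}

```text
clock: 3.2
tcp_pos: [0.5915, -0.1635, 0.1352]
eef_rot: [-3.14, -0.002, -1.038]
force: [0.0, -0.2, 0.1]
grip_width: -0.0
grasp_force: 0.0
```

>>> {"api": "move_arm", "payload": {
  "series": [
    [-0.001, 0.0017, 0, 0, 0, 0],
    [-0.001, 0.0017, 0, 0, 0, 0]
  ]
}}

```text
clock: 3.4
tcp_pos: [0.5909, -0.1636, 0.1347]
eef_rot: [-3.14, -0.002, -1.041]
force: [-0.2, 0.2, -0.8]
grip_width: -0.0002
grasp_force: 0.0
```

>>> {"api": "move_arm", "payload": {
  "series": [
    [-0.001, 0.0017, 0, 0, 0, 0],
    [-0.001, 0.0017, 0, 0, 0, 0]
  ]
}}

```text
clock: 3.6
tcp_pos: [0.5899, -0.1625, 0.1342]
eef_rot: [-3.141, -0.002, -1.042]
force: [0.8, -1.4, 1.7]
grip_width: -0.0001
grasp_force: 1.0
```

>>> {"api": "move_arm", "payload": {
  "series": [
    [-0.001, 0.0017, 0, 0, 0, 0],
    [-0.001, 0.0017, 0, 0, 0, 0],
    [-0.001, 0.0017, 0, 0, 0, 0]
  ]
}}

```text
clock: 3.9
tcp_pos: [0.5899, -0.1624, 0.1343]
eef_rot: [-3.14, -0.006, -1.042]
force: [5.4, -7.2, -1.7]
grip_width: -0.0001
grasp_force: 4.2
```

```bash
cat >arc.py <<'E'
import sys,json,numpy as np
# arc.py x y az0 step n r : rows from commanded (x,y) with tool azimuth az0, to radius r
x,y,a,st,n,r=map(float,sys.argv[1:7]); ax=np.array([.561,-.1135])
R=[]
for i in range(1,int(n)+1):
    t=np.radians(a+st*i); p=ax+r*np.array([np.cos(t),np.sin(t)])
    R.append([round(p[0]-x,4),round(p[1]-y,4),0,0,0,round(st*i,1)])
print(json.dumps(R),"end",p.round(4))
E
python3 arc.py .5882 -.1607 -60 8 8 .0545
```

```text
[[0.0064, 0.0043, 0, 0, 0, 8.0], [0.012, 0.0093, 0, 0, 0, 16.0], [0.0169, 0.0152, 0, 0, 0, 24.0], [0.0209, 0.0216, 0, 0, 0, 32.0], [0.024, 0.0286, 0, 0, 0, 40.0], [0.0261, 0.0359, 0, 0, 0, 48.0], [0.0272, 0.0434, 0, 0, 0, 56.0], [0.0272, 0.051, 0, 0, 0, 64.0]] end [ 0.6154 -0.1097]
```

>>> {"api": "move_arm", "payload": {
  "series": [
    [0.0064, 0.0043, 0, 0, 0, 8],
    [0.012, 0.0093, 0, 0, 0, 16],
    [0.0169, 0.0152, 0, 0, 0, 24],
    [0.0209, 0.0216, 0, 0, 0, 32],
    [0.024, 0.0286, 0, 0, 0, 40],
    [0.0261, 0.0359, 0, 0, 0, 48],
    [0.0272, 0.0434, 0, 0, 0, 56],
    [0.0272, 0.051, 0, 0, 0, 64]
  ]
}}

```text
clock: 4.7
tcp_pos: [0.617, -0.1095, 0.1342]
eef_rot: [3.14, -0.004, 0.081]
force: [3.8, -2.1, 0.6]
grip_width: 0.0001
grasp_force: 1.6
```

```bash
cat >line.py <<'E'
import sys,cv2
from rig import *
from h import *
# angle of the white line: sample ring r 27..43 on wheel top, brightness per angle, both cams
for n in("top","scene"):
    d=get_image(n);D[n]=d; g=cv2.cvtColor(d["frame"],cv2.COLOR_RGB2GRAY).astype(np.float32)
    cv2.imwrite(f"pics/{n}_{sys.argv[1]}.png",d["frame"][:,:,::-1])
    v=[]
    for a in range(360):
        t=np.radians(a); uv=[proj(n,(.561+r*np.cos(t),-.1135+r*np.sin(t),.150)) for r in np.arange(.029,.041,.002)]
        v.append(cv2.remap(g,np.float32([[q[0] for q in uv]]),np.float32([[q[1] for q in uv]]),1).min())
    v=np.array(v);k=np.argsort(v)[::-1][:12];print(n,sorted(k.tolist()),v[k].min(),v.max(),np.median(v))
s=observe();print(s["clock"],s["tcp_pos"].round(4),s["force"].round(1),s["joint_pos"].round(2))
E
python3 line.py a; python3 arc.py .6154 -.1097 4 8 8 .0545
```

```text
top [122, 123, 124, 125, 133, 134, 141, 142, 143, 144, 145, 146] 173.43945 173.98047 153.44922
scene [101, 102, 110, 111, 112, 113, 114, 115, 116, 117, 118, 119] 56.927734 59.898438 40.081055
4.8 [ 0.6168 -0.1084  0.1342] [4.8 1.8 1.5] [-0.37  0.38  1.54  0.    1.21  1.13]
[[-0.0011, 0.0075, 0, 0, 0, 8.0], [-0.0032, 0.0148, 0, 0, 0, 16.0], [-0.0063, 0.0218, 0, 0, 0, 24.0], [-0.0103, 0.0282, 0, 0, 0, 32.0], [-0.0152, 0.0341, 0, 0, 0, 40.0], [-0.0208, 0.0391, 0, 0, 0, 48.0], [-0.0271, 0.0434, 0, 0, 0, 56.0], [-0.034, 0.0467, 0, 0, 0, 64.0]] end [ 0.5814 -0.063 ]
```

```bash
python3 -c "
import cv2;i=cv2.imread('pics/scene_a.png');cv2.imwrite('pics/c3.png',cv2.resize(i[160:260,170:300],(780,600),interpolation=2))"
```

```text
(no output)
```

View pics/c3.png

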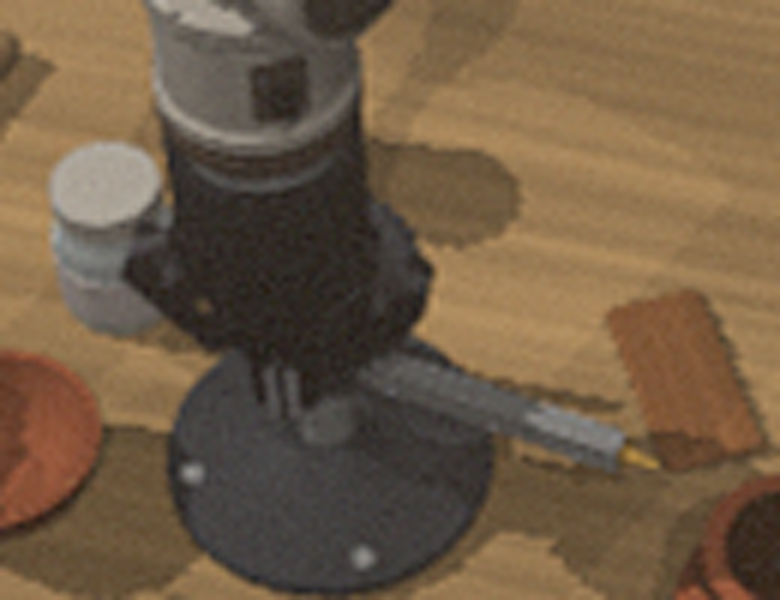

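The gripper hides the wheel here. I'll roll on and check from the side.

>>> {"api": "move_arm", "payload": {
  "series": [
    [-0.0011, 0.0075, 0, 0, 0, 8],
    [-0.0032, 0.0148, 0, 0, 0, 16],
    [-0.0063, 0.0218, 0, 0, 0, 24],
    [-0.0103, 0.0282, 0, 0, 0, 32],
    [-0.0152, 0.0341, 0, 0, 0, 40],
    [-0.0208, 0.0391, 0, 0, 0, 48],
    [-0.0271, 0.0434, 0, 0, 0, 56],
    [-0.034, 0.0467, 0, 0, 0, 64]
  ]
}}

```text
clock: 5.6
tcp_pos: [0.5825, -0.0609, 0.1342]
eef_rot: [3.14, -0.004, 1.194]
force: [4.5, 6.1, 2.9]
grip_width: 0.0001
grasp_force: 3.3
```

```bash
python3 line.py b; python3 arc.py .5814 -.063 68 8 8 .0545; python3 arc.py .5814 -.063 68 0 1 .09; python3 -c "
import cv2;i=cv2.imread('pics/scene_b.png');j=cv2.imread('pics/top_b.png');f=lambda k:cv2.resize(k,(390,480),interpolation=2)
cv2.imwrite('pics/c4.png',cv2.hconcat([f(i[170:250,185:250]),f(j[120:200,250:315])]))"
```

```text
top [154, 155, 156, 157, 158, 159, 160, 161, 162, 163, 164, 165] 160.67383 162.85742 68.34961
scene [0, 1, 2, 3, 4, 5, 6, 7, 356, 357, 358, 359] 74.86719 121.67578 55.3916
5.7 [ 0.5814 -0.0605  0.1339] [1.6 6.1 4.2] [-0.31  0.28  1.67  0.    1.19  0.07]
[[-0.0072, 0.0024, 0, 0, 0, 8.0], [-0.0147, 0.0037, 0, 0, 0, 16.0], [-0.0223, 0.004, 0, 0, 0, 24.0], [-0.0299, 0.0032, 0, 0, 0, 32.0], [-0.0372, 0.0013, 0, 0, 0, 40.0], [-0.0443, -0.0015, 0, 0, 0, 48.0], [-0.0509, -0.0053, 0, 0, 0, 56.0], [-0.0569, -0.01, 0, 0, 0, 64.0]] end [ 0.5245 -0.073 ]
[[0.0133, 0.0329, 0, 0, 0, 0.0]] end [ 0.5947 -0.0301]
```

View pics/c4.png

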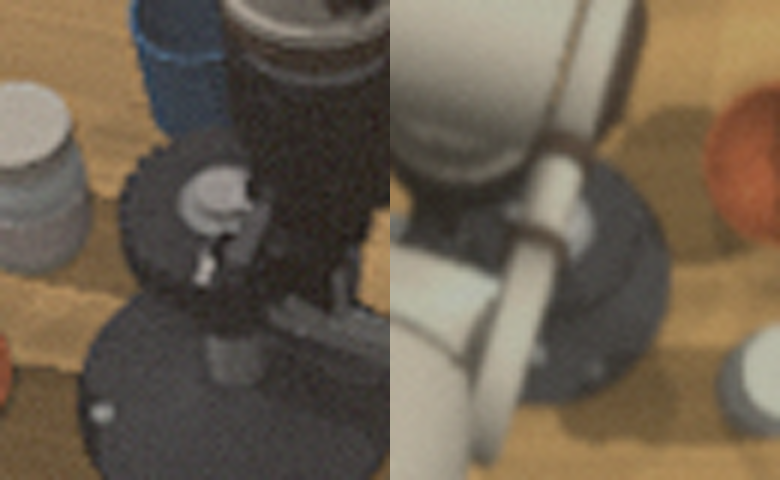

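The line is at azimuth about 2°, so the wheel turned 123° for 128° of orbit, almost one to one. I continue along the arc.

>>> {"api": "move_arm", "payload": {
  "series": [
    [-0.0072, 0.0024, 0, 0, 0, 8],
    [-0.0147, 0.0037, 0, 0, 0, 16],
    [-0.0223, 0.004, 0, 0, 0, 24],
    [-0.0299, 0.0032, 0, 0, 0, 32],
    [-0.0372, 0.0013, 0, 0, 0, 40],
    [-0.0443, -0.0015, 0, 0, 0, 48],
    [-0.0509, -0.0053, 0, 0, 0, 56],
    [-0.0569, -0.01, 0, 0, 0, 64]
  ]
}}

```text
clock: 6.5
tcp_pos: [0.5225, -0.0699, 0.1332]
eef_rot: [3.141, -0.007, 2.312]
force: [-4.9, 8.6, 8.2]
grip_width: -0.0004
grasp_force: 5.1
```

```bash
python3 line.py c; python3 arc.py .5245 -.073 132 8 8 .0545;python3 arc.py .5245 -.073 132 8 12 .0545
```

```text
top [15, 16, 17, 18, 19, 20, 347, 348, 349, 350, 351, 352] 177.40039 177.89258 139.33301
scene [64, 65, 66, 67, 68, 69, 70, 71, 72, 73, 74, 75] 90.625 143.01172 63.97168
6.6 [ 0.5218 -0.0706  0.133 ] [-8.1  6.7  8.5] [-0.37  0.15  1.83  0.    1.17 -1.1 ]
[[-0.0052, -0.0055, 0, 0, 0, 8.0], [-0.0097, -0.0116, 0, 0, 0, 16.0], [-0.0133, -0.0183, 0, 0, 0, 24.0], [-0.0159, -0.0255, 0, 0, 0, 32.0], [-0.0175, -0.0329, 0, 0, 0, 40.0], [-0.018, -0.0405, 0, 0, 0, 48.0], [-0.0175, -0.0481, 0, 0, 0, 56.0], [-0.0159, -0.0555, 0, 0, 0, 64.0]] end [ 0.5086 -0.1285]
[[-0.0052, -0.0055, 0, 0, 0, 8.0], [-0.0097, -0.0116, 0, 0, 0, 16.0], [-0.0133, -0.0183, 0, 0, 0, 24.0], [-0.0159, -0.0255, 0, 0, 0, 32.0], [-0.0175, -0.0329, 0, 0, 0, 40.0], [-0.018, -0.0405, 0, 0, 0, 48.0], [-0.0175, -0.0481, 0, 0, 0, 56.0], [-0.0159, -0.0555, 0, 0, 0, 64.0], [-0.0133, -0.0627, 0, 0, 0, 72.0], [-0.0097, -0.0694, 0, 0, 0, 80.0], [-0.0052, -0.0755, 0, 0, 0, 88.0], [0.0, -0.081, 0, 0, 0, 96.0]] end [ 0.5245 -0.154 ]
```

>>> {"api": "move_arm", "payload": {
  "series": [
    [-0.0052, -0.0055, 0, 0, 0, 8],
    [-0.0097, -0.0116, 0, 0, 0, 16],
    [-0.0133, -0.0183, 0, 0, 0, 24],
    [-0.0159, -0.0255, 0, 0, 0, 32],
    [-0.0175, -0.0329, 0, 0, 0, 40],
    [-0.018, -0.0405, 0, 0, 0, 48],
    [-0.0175, -0.0481, 0, 0, 0, 56],
    [-0.0159, -0.0555, 0, 0, 0, 64]
  ]
}}

```text
clock: 7.4
tcp_pos: [0.5041, -0.1281, 0.1325]
eef_rot: [3.137, -0.011, -2.854]
force: [-14.3, -2.0, 8.6]
grip_width: -0.0003
grasp_force: 7.3
```

```bash
python3 line.py d; python3 arc.py .5086 -.1285 196 8 5 .0545;python3 arc.py .5086 -.1285 196 40 1 .09
```

```text
top [317, 318, 319, 320, 330, 331, 332, 333, 334, 335, 345, 346] 172.07812 172.74219 115.38867
scene [131, 132, 133, 134, 135, 136, 137, 138, 139, 140, 141, 142] 87.61719 140.375 64.35693
7.5 [ 0.5046 -0.1294  0.1325] [-14.   -5.9   8.4] [-0.48  0.14  1.84 -0.01  1.17 -2.33]
[[0.0026, -0.0072, 0, 0, 0, 8.0], [0.0062, -0.0139, 0, 0, 0, 16.0], [0.0107, -0.02, 0, 0, 0, 24.0], [0.0159, -0.0255, 0, 0, 0, 32.0], [0.0219, -0.0302, 0, 0, 0, 40.0]] end [ 0.5305 -0.1587]
[[0.0021, -0.0596, 0, 0, 0, 40.0]] end [ 0.5107 -0.1881]
```

The line is at azimuth about 137°, about 301° short of the second return. I add 24°, then retract, rise and rewind the wrist.

>>> {"api": "move_arm", "payload": {
  "series": [
    [0.0026, -0.0072, 0, 0, 0, 8],
    [0.0062, -0.0139, 0, 0, 0, 16],
    [0.0107, -0.02, 0, 0, 0, 24],
    [0.0107, -0.02, 0, 0, 0, 24],
    [-0.003, -0.032, 0, 0, 0, 24],
    [-0.0166, -0.043, 0, 0, 0, 24],
    [-0.0166, -0.043, 0.04, 0, 0, 24],
    [-0.0166, -0.043, 0.08, 0, 0, 24]
  ]
}}

```text
clock: 8.3
tcp_pos: [0.4899, -0.1705, 0.2123]
eef_rot: [3.136, -0.002, -2.443]
force: [-0.0, -0.5, 0.4]
grip_width: 0.0001
grasp_force: 0.0
```

>>> {"api": "move_arm", "payload": {
  "series": [
    [0, 0, 0.02, 0, 0, -8.5],
    [0, 0, 0.02, 0, 0, -17],
    [0, 0, 0.02, 0, 0, -25.5],
    [0, 0, 0.02, 0, 0, -34],
    [0, 0, 0.02, 0, 0, -42.5],
    [0, 0, 0.02, 0, 0, -51],
    [0, 0, 0.02, 0, 0, -59.5],
    [0, 0, 0.02, 0, 0, -68]
  ]
}}

```text
clock: 9.1
tcp_pos: [0.4912, -0.1708, 0.2327]
eef_rot: [3.142, -0.002, 2.648]
force: [-0.2, -0.3, -0.5]
grip_width: -0.0001
grasp_force: 0.0
```

>>> {"api": "move_arm", "payload": {
  "series": [
    [0, 0, 0, 0, 0, -8.5],
    [0, 0, 0, 0, 0, -17],
    [0, 0, 0, 0, 0, -25.5],
    [0, 0, 0, 0, 0, -34],
    [0, 0, 0, 0, 0, -42.5],
    [0, 0, 0, 0, 0, -51],
    [0, 0, 0, 0, 0, -59.5],
    [0, 0, 0, 0, 0, -68]
  ]
}}

```text
clock: 9.9
tcp_pos: [0.4912, -0.1708, 0.2327]
eef_rot: [-3.139, -0.001, 1.461]
force: [0.0, -0.2, -0.1]
grip_width: -0.0002
grasp_force: 0.0
```

>>> {"api": "move_arm", "payload": {
  "series": [
    [0, 0, 0, 0, 0, -8.5],
    [0, 0, 0, 0, 0, -17],
    [0, 0, 0, 0, 0, -25.5],
    [0, 0, 0, 0, 0, -34],
    [0, 0, 0, 0, 0, -42.5],
    [0, 0, 0, 0, 0, -51],
    [0, 0, 0, 0, 0, -59.5],
    [0, 0, 0, 0, 0, -68]
  ]
}}

```text
clock: 10.7
tcp_pos: [0.4912, -0.1708, 0.2327]
eef_rot: [-3.14, 0.002, 0.274]
force: [-0.3, 0.5, 0.5]
grip_width: -0.0002
grasp_force: 0.0
```

>>> {"api": "move_arm", "payload": {
  "series": [
    [0, 0, 0, 0, 0, -8.5],
    [0, 0, 0, 0, 0, -17],
    [0, 0, 0, 0, 0, -25.5],
    [0, 0, 0, 0, 0, -34],
    [0, 0, 0, 0, 0, -42.5],
    [0, 0, 0, 0, 0, -51],
    [0, 0, 0, 0, 0, -59.5],
    [0, 0, 0, 0, 0, -68]
  ]
}}

```text
clock: 11.5
tcp_pos: [0.4913, -0.1708, 0.2327]
eef_rot: [3.141, 0.002, -0.912]
force: [0.3, 0.4, -0.2]
grip_width: -0.0004
grasp_force: 0.0
```

```bash
python3 line.py e
```

```text
top [206, 207, 208, 209, 210, 211, 212, 213, 214, 215, 216, 217] 172.1875 175.95898 73.47754
scene [155, 156, 157, 158, 159, 160, 161, 162, 163, 164, 165, 166] 87.6875 136.92188 66.74902
11.6 [ 0.4914 -0.1708  0.2328] [ 0.1 -0.9  0.7] [-0.57  0.02  1.76 -0.    1.37  1.91]
```

>>> {"api": "move_arm", "payload": {
  "series": [
    [0.042, -0.013, 0, 0, 0, -8.5],
    [0.0838, -0.0264, 0, 0, 0, -17],
    [0.0838, -0.0264, -0.04, 0, 0, -25],
    [0.0838, -0.0264, -0.08, 0, 0, -27.7],
    [0.0838, -0.0264, -0.099, 0, 0, -27.7],
    [0.0812, -0.0114, -0.099, 0, 0, -27.7],
    [0.0785, 0.0036, -0.099, 0, 0, -27.7],
    [0.0785, 0.0036, -0.099, 0, 0, -27.7]
  ]
}}

```text
clock: 12.4
tcp_pos: [0.5712, -0.1697, 0.1357]
eef_rot: [-3.14, -0.01, -1.383]
force: [1.3, -13.0, -9.4]
grip_width: -0.0001
grasp_force: 6.6
```

```bash
sed -i 's/\[.561,-.1135\]/[.5604,-.1135]/' arc.py
p=".5699 -.1672"; for a in -80 -16 48 112; do o=$(python3 arc.py $p $a 8 8 .0545); echo "$o"; p=$(echo "$o"|sed 's/.*end \[//;s/\]//'); done
```

```text
[[0.0073, 0.0019, 0, 0, 0, 8.0], [0.0144, 0.0047, 0, 0, 0, 16.0], [0.021, 0.0085, 0, 0, 0, 24.0], [0.027, 0.0132, 0, 0, 0, 32.0], [0.0322, 0.0187, 0, 0, 0, 40.0], [0.0367, 0.0248, 0, 0, 0, 48.0], [0.0403, 0.0315, 0, 0, 0, 56.0], [0.0429, 0.0387, 0, 0, 0, 64.0]] end [ 0.6128 -0.1285]
[[0.0016, 0.0074, 0, 0, 0, 8.0], [0.0021, 0.015, 0, 0, 0, 16.0], [0.0016, 0.0226, 0, 0, 0, 24.0], [-0.0, 0.03, 0, 0, 0, 32.0], [-0.0026, 0.0372, 0, 0, 0, 40.0], [-0.0062, 0.0439, 0, 0, 0, 48.0], [-0.0107, 0.05, 0, 0, 0, 56.0], [-0.0159, 0.0555, 0, 0, 0, 64.0]] end [ 0.5969 -0.073 ]
[[-0.006, 0.0047, 0, 0, 0, 8.0], [-0.0126, 0.0085, 0, 0, 0, 16.0], [-0.0197, 0.0113, 0, 0, 0, 24.0], [-0.027, 0.0132, 0, 0, 0, 32.0], [-0.0346, 0.014, 0, 0, 0, 40.0], [-0.0422, 0.0137, 0, 0, 0, 48.0], [-0.0497, 0.0124, 0, 0, 0, 56.0], [-0.0569, 0.01, 0, 0, 0, 64.0]] end [ 0.54  -0.063]
[[-0.0069, -0.0033, 0, 0, 0, 8.0], [-0.0132, -0.0076, 0, 0, 0, 16.0], [-0.0188, -0.0126, 0, 0, 0, 24.0], [-0.0237, -0.0185, 0, 0, 0, 32.0], [-0.0277, -0.0249, 0, 0, 0, 40.0], [-0.0308, -0.0319, 0, 0, 0, 48.0], [-0.0329, -0.0392, 0, 0, 0, 56.0], [-0.034, -0.0467, 0, 0, 0, 64.0]] end [ 0.506  -0.1097]
```

>>> {"api": "move_arm", "payload": {
  "series": [
    [0.0073, 0.0019, 0, 0, 0, 8],
    [0.0144, 0.0047, 0, 0, 0, 16],
    [0.021, 0.0085, 0, 0, 0, 24],
    [0.027, 0.0132, 0, 0, 0, 32],
    [0.0322, 0.0187, 0, 0, 0, 40],
    [0.0367, 0.0248, 0, 0, 0, 48],
    [0.0403, 0.0315, 0, 0, 0, 56],
    [0.0429, 0.0387, 0, 0, 0, 64]
  ]
}}

```text
clock: 13.2
tcp_pos: [0.6152, -0.1284, 0.137]
eef_rot: [3.14, -0.006, -0.262]
force: [1.9, -2.3, -3.6]
grip_width: -0.0001
grasp_force: 1.9
```

>>> {"api": "move_arm", "payload": {
  "series": [
    [0.0016, 0.0074, 0, 0, 0, 8],
    [0.0021, 0.015, 0, 0, 0, 16],
    [0.0016, 0.0226, 0, 0, 0, 24],
    [0, 0.03, 0, 0, 0, 32],
    [-0.0026, 0.0372, 0, 0, 0, 40],
    [-0.0062, 0.0439, 0, 0, 0, 48],
    [-0.0107, 0.05, 0, 0, 0, 56],
    [-0.0159, 0.0555, 0, 0, 0, 64]
  ]
}}

```text
clock: 14.0
tcp_pos: [0.5992, -0.0718, 0.1376]
eef_rot: [3.136, -0.003, 0.856]
force: [1.8, 0.5, -0.3]
grip_width: -0.0002
grasp_force: 0.6
```

>>> {"api": "move_arm", "payload": {
  "series": [
    [-0.006, 0.0047, 0, 0, 0, 8],
    [-0.0126, 0.0085, 0, 0, 0, 16],
    [-0.0197, 0.0113, 0, 0, 0, 24],
    [-0.027, 0.0132, 0, 0, 0, 32],
    [-0.0346, 0.014, 0, 0, 0, 40],
    [-0.0422, 0.0137, 0, 0, 0, 48],
    [-0.0497, 0.0124, 0, 0, 0, 56],
    [-0.0569, 0.01, 0, 0, 0, 64]
  ]
}}

```text
clock: 14.8
tcp_pos: [0.541, -0.0594, 0.1373]
eef_rot: [3.137, -0.003, 1.973]
force: [-4.0, 10.3, 5.6]
grip_width: 0.0
grasp_force: 5.2
```

```bash
python3 line.py f
```

```text
top [178, 179, 180, 181, 182, 183, 184, 185, 186, 187, 317, 318] 167.0 172.85547 97.55859
scene [282, 283, 284, 285, 286, 287, 288, 289, 290, 291, 292, 293] 94.03906 136.95703 63.353516
14.9 [ 0.5401 -0.0598  0.1372] [-5.7  9.2  7.2] [-0.33  0.18  1.78  0.    1.18 -0.74]
```

>>> {"api": "move_arm", "payload": {
  "series": [
    [-0.0069, -0.0033, 0, 0, 0, 8],
    [-0.0132, -0.0076, 0, 0, 0, 16],
    [-0.0188, -0.0126, 0, 0, 0, 24],
    [-0.0237, -0.0185, 0, 0, 0, 32],
    [-0.0277, -0.0249, 0, 0, 0, 40],
    [-0.0308, -0.0319, 0, 0, 0, 48],
    [-0.0329, -0.0392, 0, 0, 0, 56],
    [-0.034, -0.0467, 0, 0, 0, 64]
  ]
}}

```text
clock: 15.7
tcp_pos: [0.5028, -0.1078, 0.1366]
eef_rot: [3.14, -0.009, 3.091]
force: [-19.3, 2.1, 14.6]
grip_width: -0.0002
grasp_force: 10.2
```

```bash
python3 line.py g; python3 arc.py .506 -.1097 176 8 8 .0545
```

```text
top [293, 296, 297, 298, 299, 300, 301, 302, 303, 304, 334, 335] 177.25 177.90625 138.66797
scene [348, 349, 350, 351, 352, 353, 354, 355, 356, 357, 358, 359] 89.875 144.09766 64.55469
15.8 [ 0.5027 -0.1091  0.1365] [-20.8  -0.8  14.7] [-0.45  0.11  1.86 -0.    1.18 -1.96]
[[0.0, -0.0076, 0, 0, 0, 8.0], [0.0011, -0.0151, 0, 0, 0, 16.0], [0.0032, -0.0224, 0, 0, 0, 24.0], [0.0063, -0.0294, 0, 0, 0, 32.0], [0.0103, -0.0358, 0, 0, 0, 40.0], [0.0152, -0.0417, 0, 0, 0, 48.0], [0.0208, -0.0467, 0, 0, 0, 56.0], [0.0272, -0.051, 0, 0, 0, 64.0]] end [ 0.5332 -0.1607]
```

>>> {"api": "move_arm", "payload": {
  "series": [
    [-0.0005, -0.0076, 0, 0, 0, 8],
    [0.0002, -0.0152, 0, 0, 0, 16],
    [0.0023, -0.0227, 0, 0, 0, 24],
    [0.0054, -0.0298, 0, 0, 0, 32],
    [0.0094, -0.0363, 0, 0, 0, 40],
    [0.0143, -0.0422, 0, 0, 0, 48],
    [0.0143, -0.0422, 0, 0, 0, 48],
    [-0.004, -0.06, 0, 0, 0, 48]
  ]
}}

```text
clock: 16.6
tcp_pos: [0.5041, -0.1692, 0.1369]
eef_rot: [-3.138, 0.001, -2.36]
force: [0.1, -0.6, 0.5]
grip_width: 0.0001
grasp_force: 0.0
```

```bash
python3 line.py h
```

```text
top [185, 186, 187, 188, 189, 190, 191, 192, 193, 194, 195, 196] 162.58594 172.5 74.51953
scene [42, 43, 44, 45, 46, 47, 48, 49, 50, 51, 52, 53] 97.07031 156.5752 63.24414
16.7 [ 0.5025 -0.1705  0.1366] [-0.7  0.6  0.6] [-0.55  0.15  1.82 -0.    1.17 -2.9 ]
```

>>> {"api": "move_arm", "payload": {
  "series": [
    [-0.007, 0.009, 0, 0, 0, -8.5],
    [-0.013, 0.02, 0, 0, 0, -17],
    [-0.018, 0.032, 0, 0, 0, -25.5],
    [-0.0204, 0.0423, 0, 0, 0, -34],
    [-0.007, 0.0445, 0, 0, 0, -34],
    [0.004, 0.0466, 0, 0, 0, -34],
    [0.004, 0.0466, 0, 0, 0, -34]
  ]
}}

```text
clock: 17.4
tcp_pos: [0.5033, -0.1229, 0.1358]
eef_rot: [3.141, -0.012, -2.953]
force: [-22.9, -2.7, 17.3]
grip_width: 0.0
grasp_force: 11.4
```

```bash
python3 arc.py .506 -.1231 190 8 5 .0545
```

```text
[[0.0026, -0.0072, 0, 0, 0, 8.0], [0.0054, -0.0143, 0, 0, 0, 16.0], [0.0092, -0.0209, 0, 0, 0, 24.0], [0.0139, -0.0269, 0, 0, 0, 32.0], [0.0194, -0.0321, 0, 0, 0, 40.0]] end [ 0.5254 -0.1552]
```

>>> {"api": "move_arm", "payload": {
  "series": [
    [0.002, -0.0074, 0, 0, 0, 8],
    [0.0046, -0.0147, 0, 0, 0, 16],
    [0.0084, -0.0213, 0, 0, 0, 24],
    [0.0125, -0.0267, 0, 0, 0, 31],
    [0.0125, -0.0267, 0, 0, 0, 31],
    [-0.005, -0.042, 0, 0, 0, 31],
    [-0.005, -0.042, 0.04, 0, 0, 31],
    [-0.005, -0.042, 0.08, 0, 0, 31]
  ]
}}

```text
clock: 18.2
tcp_pos: [0.5012, -0.1644, 0.2154]
eef_rot: [3.14, 0.0, -2.415]
force: [1.4, -0.7, 0.6]
grip_width: 0.0
grasp_force: 0.0
```

```bash
python3 line.py i;  python3 -c "
import cv2;i=cv2.imread('pics/scene_i.png');cv2.imwrite('pics/c5.png',cv2.resize(i[170:260,175:295],(800,600),interpolation=2))"
```

```text
top [180, 181, 182, 183, 184, 185, 186, 187, 188, 189, 190, 191] 134.70898 150.7539 72.49414
scene [80, 81, 82, 83, 84, 85, 86, 87, 88, 89, 90, 91] 85.71875 122.07031 66.38818
18.3 [ 0.5057 -0.1666  0.2224] [0.7 0.9 0.6] [-0.55  0.05  1.75  0.    1.33 -2.84]
```

View pics/c5.png

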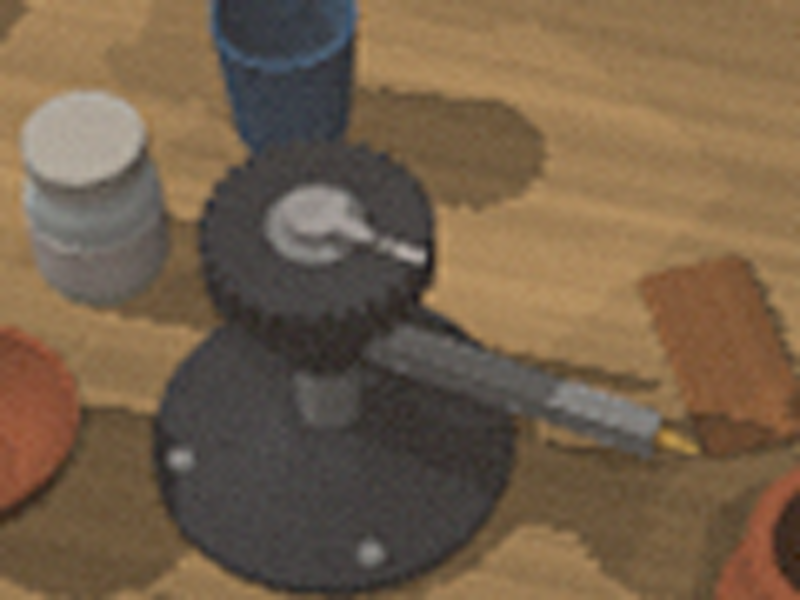

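The line lies on the nose: in the crop it runs on from the nose at (400,245). By count, the measured turns add up to about 565° of the 559° planned. Next I move to the far (+x) side of the bar.

>>> {"api": "move_arm", "payload": {
  "series": [
    [0.015, 0.02, 0.01, 0, 0, -8.5],
    [0.03, 0.04, 0.01, 0, 0, -17],
    [0.045, 0.06, 0.01, 0, 0, -25.5],
    [0.06, 0.08, 0.01, 0, 0, -34],
    [0.075, 0.1, 0.01, 0, 0, -42.5],
    [0.09, 0.12, 0.01, 0, 0, -51],
    [0.105, 0.14, 0.01, 0, 0, -59.5],
    [0.12, 0.158, 0.01, 0, 0, -68]
  ]
}}

```text
clock: 19.1
tcp_pos: [0.6226, -0.0051, 0.225]
eef_rot: [3.141, 0.001, 2.677]
force: [0.3, -0.5, 0.2]
grip_width: 0.0002
grasp_force: 0.0
```

>>> {"api": "move_arm", "payload": {
  "series": [
    [0, 0, 0, 0, 0, -8.5],
    [0, 0, 0, 0, 0, -17],
    [0, 0, 0, 0, 0, -25.5],
    [0, 0, 0, 0, 0, -34],
    [0, 0, 0, 0, 0, -42.5],
    [0, 0, 0, 0, 0, -51],
    [0, 0, 0, 0, 0, -59.5],
    [0, 0, 0, 0, 0, -68]
  ]
}}

```text
clock: 19.9
tcp_pos: [0.6221, -0.0061, 0.225]
eef_rot: [3.14, -0.0, 1.489]
force: [-0.3, -0.1, -0.1]
grip_width: -0.0
grasp_force: 0.0
```

```bash
python3 line.py j; python3 -c "
import cv2;i=cv2.imread('pics/scene_j.png');cv2.imwrite('pics/c6.png',cv2.resize(i[150:285,175:355],(800,600),interpolation=2))"
```

```text
top [77, 78, 79, 80, 81, 82, 83, 84, 85, 86, 87, 88] 91.92969 99.22656 67.35547
scene [80, 81, 82, 83, 84, 85, 86, 87, 88, 89, 90, 91] 80.34375 112.38281 62.94873
20.0 [ 0.622  -0.0063  0.2249] [-0.1 -0.4 -0.3] [-0.2   0.29  1.47  0.    1.38 -0.13]
```

View pics/c6.png

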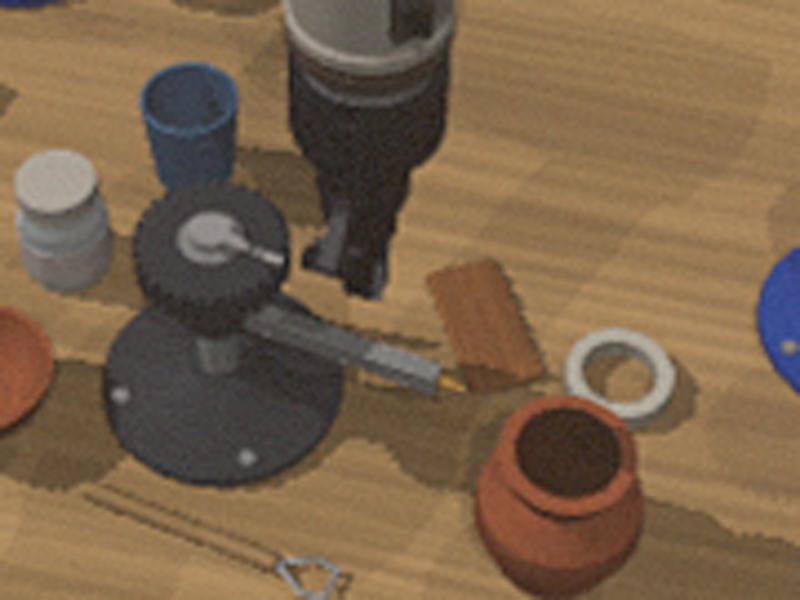

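>>> {"api": "move_arm", "payload": {
  "series": [
    [0, 0, -0.04, 0, 0, 0],
    [0, 0, -0.08, 0, 0, 0],
    [0, 0, -0.12, 0, 0, 0],
    [0, 0, -0.132, 0, 0, 0],
    [0, 0, -0.132, 0, 0, 0]
  ]
}}

```text
clock: 20.5
tcp_pos: [0.6203, -0.0065, 0.0906]
eef_rot: [-3.138, -0.001, 1.497]
force: [-0.1, 0.3, -0.4]
grip_width: -0.0001
grasp_force: 0.0
```

```bash
for a in "60 5 8" "60 5 20"; do python3 arc.py .622 -.0063 $a .118; done; p="$(python3 arc.py .622 -.0063 60 5 8 .118|sed 's/.*end \[//;s/\]//')"; python3 arc.py $p 100 5 8 .118;p="$(python3 arc.py $p 100 5 8 .118|sed 's/.*end \[//;s/\]//')"; python3 arc.py $p 140 3 6 .118
```

```text
[[-0.0117, -0.0003, 0, 0, 0, 5.0], [-0.0212, 0.0037, 0, 0, 0, 10.0], [-0.0311, 0.0068, 0, 0, 0, 15.0], [-0.0411, 0.009, 0, 0, 0, 20.0], [-0.0513, 0.0104, 0, 0, 0, 25.0], [-0.0616, 0.0108, 0, 0, 0, 30.0], [-0.0719, 0.0104, 0, 0, 0, 35.0], [-0.0821, 0.009, 0, 0, 0, 40.0]] end [0.5399 0.0027]
[[-0.0117, -0.0003, 0, 0, 0, 5.0], [-0.0212, 0.0037, 0, 0, 0, 10.0], [-0.0311, 0.0068, 0, 0, 0, 15.0], [-0.0411, 0.009, 0, 0, 0, 20.0], [-0.0513, 0.0104, 0, 0, 0, 25.0], [-0.0616, 0.0108, 0, 0, 0, 30.0], [-0.0719, 0.0104, 0, 0, 0, 35.0], [-0.0821, 0.009, 0, 0, 0, 40.0], [-0.0921, 0.0068, 0, 0, 0, 45.0], [-0.102, 0.0037, 0, 0, 0, 50.0], [-0.1115, -0.0003, 0, 0, 0, 55.0], [-0.1206, -0.005, 0, 0, 0, 60.0], [-0.1293, -0.0105, 0, 0, 0, 65.0], [-0.1374, -0.0168, 0, 0, 0, 70.0], [-0.145, -0.0238, 0, 0, 0, 75.0], [-0.152, -0.0314, 0, 0, 0, 80.0], [-0.1583, -0.0395, 0, 0, 0, 85.0], [-0.1638, -0.0482, 0, 0, 0, 90.0], [-0.1685, -0.0573, 0, 0, 0, 95.0], [-0.1725, -0.0668, 0, 0, 0, 100.0]] end [ 0.4495 -0.0731]
[[-0.01, -0.0022, 0, 0, 0, 5.0], [-0.0199, -0.0053, 0, 0, 0, 10.0], [-0.0294, -0.0093, 0, 0, 0, 15.0], [-0.0385, -0.014, 0, 0, 0, 20.0], [-0.0472, -0.0195, 0, 0, 0, 25.0], [-0.0553, -0.0258, 0, 0, 0, 30.0], [-0.0629, -0.0328, 0, 0, 0, 35.0], [-0.0699, -0.0404, 0, 0, 0, 40.0]] end [ 0.47   -0.0377]
[[-0.0038, -0.0048, 0, 0, 0, 3.0], [-0.0074, -0.0098, 0, 0, 0, 6.0], [-0.0107, -0.015, 0, 0, 0, 9.0], [-0.0138, -0.0204, 0, 0, 0, 12.0], [-0.0165, -0.0259, 0, 0, 0, 15.0], [-0.019, -0.0316, 0, 0, 0, 18.0]] end [ 0.451  -0.0693]
```

>>> {"api": "move_arm", "payload": {
  "series": [
    [-0.0117, -0.0003, 0.002, 0, 0, 0],
    [-0.0212, 0.0037, 0.002, 0, 0, 2],
    [-0.0311, 0.0068, 0.002, 0, 0, 6],
    [-0.0411, 0.009, 0.002, 0, 0, 10],
    [-0.0513, 0.0104, 0.002, 0, 0, 15],
    [-0.0616, 0.0108, 0.002, 0, 0, 20],
    [-0.0719, 0.0104, 0.002, 0, 0, 25],
    [-0.0821, 0.009, 0.002, 0, 0, 30]
  ]
}}

```text
clock: 21.3
tcp_pos: [0.5425, 0.0022, 0.0986]
eef_rot: [3.134, 0.004, 2.023]
force: [1.4, 2.6, 2.7]
grip_width: 0.0001
grasp_force: 2.3
```

>>> {"api": "move_arm", "payload": {
  "series": [
    [-0.01, -0.0022, 0, 0, 0, 5],
    [-0.0199, -0.0053, 0, 0, 0, 10],
    [-0.0294, -0.0093, 0, 0, 0, 15],
    [-0.0385, -0.014, 0, 0, 0, 20],
    [-0.0472, -0.0195, 0, 0, 0, 25],
    [-0.0553, -0.0258, 0, 0, 0, 30],
    [-0.0629, -0.0328, 0, 0, 0, 35],
    [-0.0699, -0.0404, 0, 0, 0, 40]
  ]
}}

```text
clock: 22.1
tcp_pos: [0.4714, -0.0381, 0.0984]
eef_rot: [3.139, 0.004, 2.721]
force: [-4.6, 5.8, 9.0]
grip_width: -0.0005
grasp_force: 5.1
```

>>> {"api": "move_arm", "payload": {
  "series": [
    [-0.0038, -0.0048, 0, 0, 0, 3],
    [-0.0074, -0.0098, 0, 0, 0, 6],
    [-0.0107, -0.015, 0, 0, 0, 9],
    [-0.0107, -0.015, 0, 0, 0, 9]
  ]
}}

```text
clock: 22.5
tcp_pos: [0.4606, -0.0542, 0.0984]
eef_rot: [-3.141, 0.004, 2.876]
force: [-5.1, 1.2, 8.5]
grip_width: -0.0001
grasp_force: 4.0
```

```bash
python3 line.py k; python3 -c "
import cv2;i=cv2.imread('pics/scene_k.png');cv2.imwrite('pics/c7.png',cv2.resize(i[135:270,165:345],(800,600),interpolation=2))"
```

```text
top [153, 154, 155, 156, 157, 158, 159, 160, 161, 162, 163, 164] 112.46875 113.31055 70.67529
scene [80, 81, 82, 83, 84, 85, 86, 87, 88, 89, 90, 91] 81.521484 110.96094 63.625
22.6 [ 0.4609 -0.0543  0.0984] [-5.4  1.8  8.4] [-0.38  0.03  2.03 -0.    1.07 -1.68]
```

View pics/c7.png

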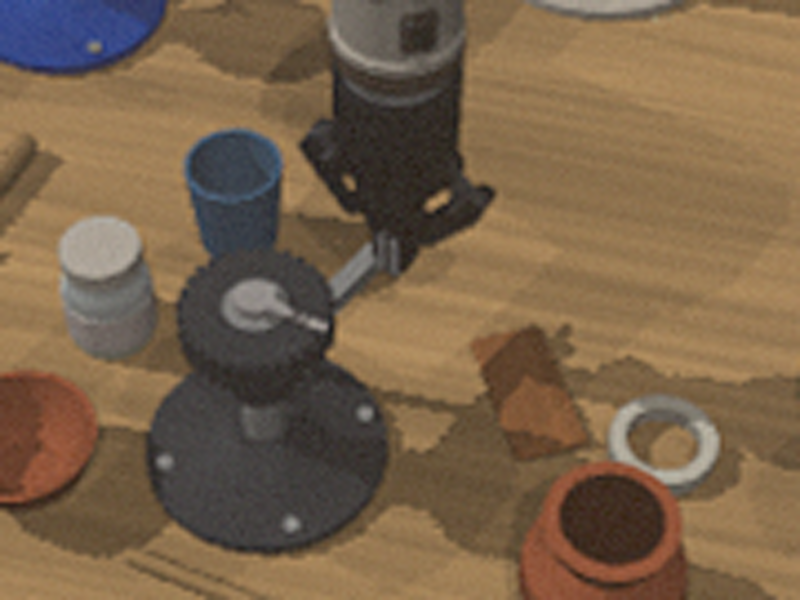

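The bar is being pushed round and lies just left of the finger at (385,255). I continue to the stop.

>>> {"api": "move_arm", "payload": {
  "series": [
    [-0.0016, -0.0027, 0, 0, 0, 1.5],
    [-0.0031, -0.0054, 0, 0, 0, 3],
    [-0.0031, -0.0054, 0, 0, 0, 3]
  ]
}}

```text
clock: 22.9
tcp_pos: [0.4579, -0.0595, 0.0984]
eef_rot: [-3.141, 0.005, 2.928]
force: [-4.9, 3.0, 8.6]
grip_width: -0.0
grasp_force: 4.4
```

>>> {"api": "move_arm", "payload": {
  "series": [
    [-0.0014, -0.0027, 0, 0, 0, 1.5],
    [-0.0027, -0.0055, 0, 0, 0, 3],
    [-0.0027, -0.0055, 0, 0, 0, 3]
  ]
}}

```text
clock: 23.2
tcp_pos: [0.4563, -0.0625, 0.0984]
eef_rot: [3.136, 0.007, 2.978]
force: [2.0, 13.4, 6.7]
grip_width: 0.0002
grasp_force: 10.1
```

The tangential force jumped to 13 N, so the arm is at its stop. I back off and rise.

>>> {"api": "move_arm", "payload": {
  "series": [
    [0.004, 0.013, 0, 0, 0, 0],
    [0.008, 0.03, 0, 0, 0, 0],
    [0.01, 0.045, 0.02, 0, 0, 0],
    [0.01, 0.07, 0.06, 0, 0, 0],
    [-0.01, 0.12, 0.1, 0, 0, 0],
    [-0.03, 0.16, 0.13, 0, 0, 0],
    [-0.05, 0.2, 0.15, 0, 0, 0],
    [-0.07, 0.24, 0.15, 0, 0, 0]
  ]
}}

```text
clock: 24.0
tcp_pos: [0.3909, 0.1657, 0.2492]
eef_rot: [3.138, 0.012, 2.978]
force: [1.2, 0.0, 0.3]
grip_width: -0.0002
grasp_force: 0.0
```

```bash
python3 line.py l;  python3 - <<'E'
import cv2
i=cv2.imread('pics/top_l.png');cv2.imwrite('pics/c8.png',cv2.resize(cv2.convertScaleAbs(i[110:245,180:360],alpha=1.4),(800,600),interpolation=2))
E
```

```text
top [77, 78, 79, 80, 81, 82, 83, 84, 85, 86, 87, 88] 99.03125 108.11719 70.10303
scene [80, 81, 82, 83, 84, 85, 86, 87, 88, 89, 90, 91] 84.6875 122.03125 67.18799
24.1 [0.3885 0.1688 0.2476] [-1.1 -1.   0.5] [ 0.12 -0.27  1.99  0.    1.41 -1.29]
```

View pics/c8.png

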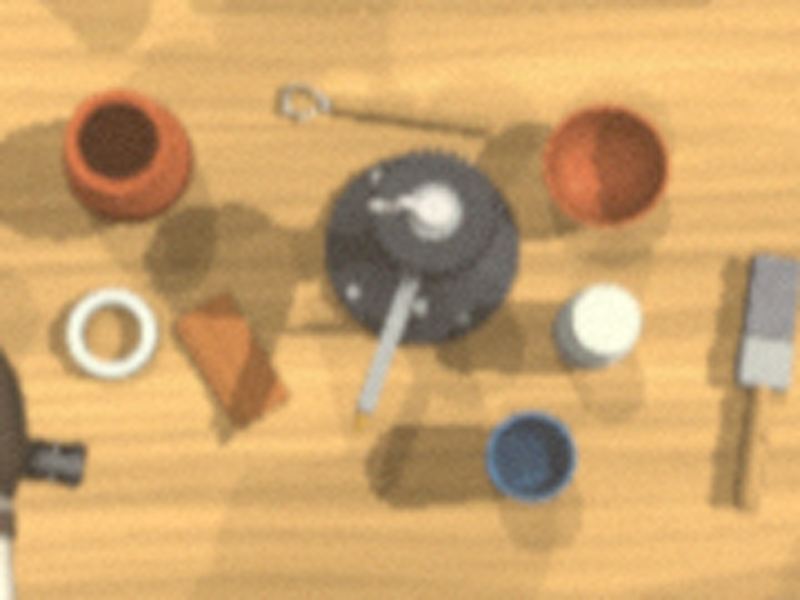

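The arm is parked at about azimuth 161°, pointing to (362,415). The line is at the nose, (375,206), and the pot and bystanders have not moved. I hand in.

>>> {"api": "move_arm", "payload": {
  "series": [
    [0, 0, 0, 0, 0, 0],
    [0, 0, 0, 0, 0, 0],
    [0, 0, 0, 0, 0, 0]
  ]
}}

```text
clock: 24.4
tcp_pos: [0.3895, 0.1631, 0.2427]
eef_rot: [-3.141, 0.0, 2.976]
force: [0.4, -0.6, 0.3]
grip_width: 0.0002
grasp_force: 0.0
```

```bash
python3 -c "
from rig import *
print(job_done())"
```

```text
the job is handed in; nothing more can be done
None
```

I handed the job in at about 24 s, but no verdict came back: by the last pictures the wheel's white line is within about 8° of the nose on its second return, the arm is against its park stop, and the pot and other things have not visibly moved.

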